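# Release a latched battery pack through the charger's slot

### The job

The battery pack is latched in the bench charger. Take the release key out of its wooden block, push its rod down through the slot on top of the charger, feel for the hidden latch tab and press it gently until the pack springs out of the latch, without forcing anything and without touching the pack. Then put the key back in the block's hole, fully home with its collar resting on the block, and leave the other things on the bench alone.

Things in the scene. Friction and masses are not known exactly. Their poses are not given: they have to be found in the camera images.
- charger: Grey bench charger fixed to the bench, 160 (x) x 90 (y) x 80 mm, two screw ears. Origin at bench level on its centre line, 85 mm from its -x end and 75 mm from its +x end; z up. -x end: open bay for the pack, floor z=20 mm, walls to z=40 mm. +x end (x 15 to 75 mm): tower 80 mm high, slot in its flat top. Damaged by more than 22 N from the key, on the outside or inside.
- slot_mouth (a point): Middle of the slot, level with the tower's top, 80 mm above the bench; axes as the charger's. The slot leads into a vertical shaft, 12 mm wide (x) and 42 mm long (y), long edges bevelled, 60 mm deep to a solid floor. In it, out of sight, stands the latch tab; beside the tab a rod meets nothing before the floor.
- shaft_floor (a point): Middle of the shaft's floor, 60 mm below the slot's mouth. The hidden tab over it has a flat top, 11 (x) x 12 (y) mm. Its place differs each time: its middle up to 14 mm to either side of the slot's middle along y, its top 18 to 42 mm below the mouth. Sprung: yields from about 3 N, needs about 5 to 12 N, frees the pack after about 6 to 7 mm of travel, stops hard at 8 mm.
- pack: Small black battery pack with grey label, 76 (x) x 62 (y) x 42 mm, 0.2 kg, loose in the charger's bay, held by the latch against a spring. Origin: centre of its underside; axes as the charger's. Latched it is at about x=-25, z=20 mm in the charger's frame; once released a spring slides it about 26 mm toward the charger's -x, and it stays in the bay.
- block: Wooden block fixed to the bench, 70 (x) x 60 (y) x 72 mm, with a vertical through hole 11 mm across in the middle and four short steel bits standing 7 mm out of its corners. Origin: centre of its underside; z up.
- block_hole (a point): Middle of the hole's mouth on the block's top, 72 mm above the bench.
- key: Release key, loose, 121 mm long, 0.06 kg, standing in the block: steel rod 6 mm across, 65 mm long, round tip; then a round collar 26 mm across, 6 mm thick; then a black handle 28 (x) x 18 (y) x 50 mm. Origin: the rod's tip; z runs up the key to the handle. Home in the block, the collar rests on the block's top, the tip 7 mm above the bench.
- key_tip (a point): The rod's tip (round end).
- key_grip (a point): Middle of the handle on the key's axis, 100 mm above the tip; the handle is 18 mm thick along y (grasp across y) and ends 21 mm above this point.
- sanding_cork: Cork sanding block, 63 x 95 x 29 mm, loose bystander; origin: centre of its underside.
- offcut: Pale wooden offcut, 38 x 60 x 38 mm, loose bystander; origin: centre of its underside.

How it is judged:
By the outcome, as a careful person would: the job done as asked, in the order asked, and still so for the second after the job is handed in, with the robot touching nothing.
It also fails if it takes over 70 s, if anything falls off the work surface, if the arm or the gripper's body presses on something with over 40 N, if the wrist force passes 120 N, or if a joint passes its speed limit or range.

### The arm

A 6-joint arm with a two-finger parallel gripper is mounted at the origin on a cart in front of the work surface, level with it; the furniture and walls round the work are solid. World frame = base frame: x ahead of the robot, y to its left, z up, the work surface at z = 0. Lengths are in mm, angles in rad, forces in N, time in s.
With the tool pointing down it reaches from about 350 to 775 mm from the base axis. Payload 7.3 kg.
Tool frame: the origin (TCP) lies between the finger pads; the fingertips stand 14 mm ahead of it and the grasp point (between the pads) lies 5 mm behind it; z points along the fingers, y is the line along which they close (so a half turn about z gives the same grasp; the last joint's range is limited). The gripper opens to 92 mm and grips with 3 to 60 N. Pads are 19 mm wide; open, the fingers measure 130 mm over their backs; the gripper's body (75 mm by 190 mm) begins 47 mm behind the grasp point.
Start: joints at [-1.432, 0.342, 1.524, -0, 1.275, -0.146], TCP at [147.529, -503.864, 240.741] pointing down, gripper open.
Joint ranges: [-2.53, 2.53], [-0.77, 2.02], [0.04, 2.7], [-1, 4.14], [0.28, 2.66], [-3.11, 3.11]. Speed limits (rad/s): [2.57, 2.57, 3.14, 3.14, 3.14, 3.14].

### API

Orientations are given as [roll, pitch, yaw] about the fixed x, y, z axes, in that order (R = Rz(yaw) Ry(pitch) Rx(roll)).
In Python, from plant import get_obs, cams, close_job gives the robot as it stands. The module is installed in compiled form; this text tells all that it offers.
- The arm moves only by the shell command python3 -m creep 'ROWS'. ROWS is JSON, a list of rows, each an object of numbers: "hand": the opening, from 0 (shut) to 1 (fully open); "tx", "ty", "tz": the shift along the tool's x, y, z in m; "spin": the turn about the tool's z in degrees. In form: [{"hand": .., "tx": .., "ty": .., "tz": .., "spin": ..}, ...]. A call has 1 to 5 rows; each row shifts and turns the commanded pose from where the row before left it, along the tool's axes as they then stand; what a row does not reach is not made up. A row lasts 1/8 s, in which the tool goes at most 62.5 mm and 10.7 degrees, less where a joint would pass 70% of its speed; a pose out of reach is approached as far as the arm can. A call is refused whole if a number of a shift passes 0.0625 or a number of a turn 10.7, either way. A call with a gripper value outside its range is refused whole. The fingers move at their own pace and stop on an object; the grip force is fixed at half the most. Time passes only in rows, so rows that do not move let the fingers close. It gives the time, the measured TCP pose, the force, the opening and the grip force at its end, in the units of the state.
- get_obs(): the state, without advancing time (a new reading comes with each control period).
- cams.capture(name): name is "scene" or "top"; returns a dict with "color" (384x512x3 uint8, red, green, blue), "K" (3x3 intrinsics, pixels), "k1" (the pictures are not rectified: a ray, as slopes to the right and down, at radius r is drawn at 1 + k1 r^2 times it, then the intrinsics apply), "R" (3x3) and "t" (3): a world point X has camera coordinates R X + t. Camera axes: x right, y down, z forward; pixel columns grow to the right and rows downward; lengths in mm; the calibration is good to about 2 mm. A picture is of the moment at which its call begins. There is no depth.
- close_job(): hands the job in; it is judged then, once.
The state is a dict: "time": time; "joint_positions": joint angles; "dq": joint speeds; "tau": joint torques, N m; "tool_pos": TCP position; "tcp_rot": TCP orientation; "contact_force": force on the tool from outside, world axes, zero at the start; "moment": the same for the moment, N m; "grip_width": finger opening in mm; "finger_force": force on a finger pad.
Only numpy, scipy, OpenCV 4.12 (cv2) and the standard library are available. Lean on these libraries where they do the work, as an engineer would, in place of code of your own. Each camera call takes 0.05 s, during which the arm holds its last target. There are 200 camera calls.

## Working session

There is one attempt and no reset: what is moved stays moved. The work goes in short steps, Python scripts to look and compute and a shell command to move; the robot and the scene stay as the last step left them, time stands still between calls to the robot, and variables do not carry over. Pictures are saved under pics/ and viewed, at most 12 in all, crops included, and the job is handed in when it is done.

```bash
mkdir -p pics; python3 - <<'E'
from plant import get_obs,cams
import cv2,numpy as np
np.set_printoptions(precision=3,suppress=True)
o=get_obs();print(o)
for n in("scene","top"):
    c=cams.capture(n);cv2.imwrite(f"pics/{n}0.png",c["color"][...,::-1]);print(n,c["K"],c["k1"],c["R"],c["t"])
E
```

```text
{'time': 0.0, 'joint_positions': array([-1.432,  0.343,  1.525,  0.   ,  1.275, -0.146]), 'dq': array([-0.002, -0.001,  0.001, -0.003, -0.001, -0.   ]), 'tau': array([  0.001, -43.124, -24.422,   0.072,   0.056,  -0.   ]), 'tool_pos': array([ 147.471, -503.467,  240.07 ]), 'tcp_rot': array([-3.14 , -0.   ,  0.285]), 'contact_force': array([-0.085, -0.016,  0.675]), 'moment': array([-0.012, -0.044, -0.004]), 'finger_force': 0.0, 'grip_width': 91.25637930302982}
scene [[375.071   0.    251.842]
 [  0.    375.071 190.448]
 [  0.      0.      1.   ]] -0.07486533031089643 [[-0.809 -0.588  0.007]
 [-0.378  0.51  -0.773]
 [ 0.45  -0.628 -0.635]] [546.796 263.378 690.007]
top [[467.172   0.    250.77 ]
 [  0.    467.172 184.041]
 [  0.      0.      1.   ]] 0.03233343587459845 [[ 0.016 -1.     0.009]
 [-0.985 -0.017 -0.173]
 [ 0.173 -0.006 -0.985]] [  84.883  633.951 1014.696]
```

View pics/scene0.png

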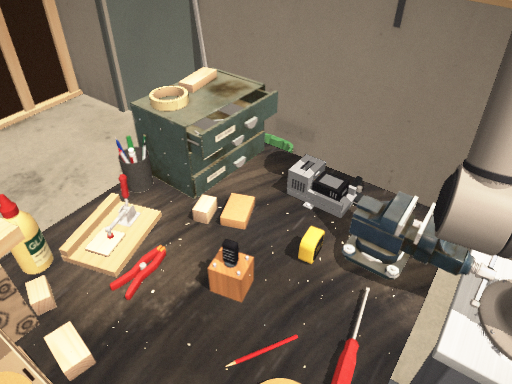

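View pics/top0.png

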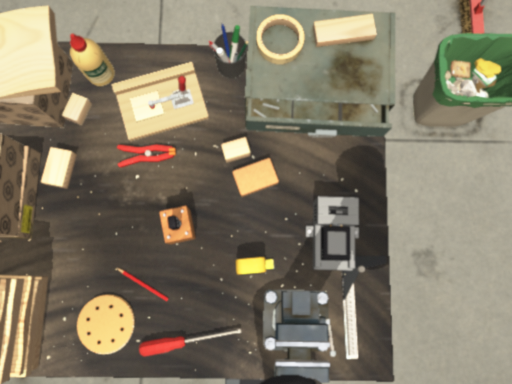

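The scene view shows the block with the key at about (231,272) and the charger at about (323,185). In the top view the block is at (177,225), the tower slot near (339,210), and the bay with the pack at (335,243). I'll zoom in on both.

```bash
python3 - <<'E'
import cv2,numpy as np
a=cv2.imread("pics/top0.png");b=cv2.imread("pics/scene0.png")
f=lambda im,x,y,w,h:cv2.resize(im[y:y+h,x:x+w],(400,300),interpolation=cv2.INTER_CUBIC)
cv2.imwrite("pics/z1.png",np.vstack([np.hstack([f(a,300,187,80,60),f(a,140,195,80,60)]),np.hstack([f(b,275,145,100,75),f(b,182,232,100,75)])]))
E
```

```text
(no output)
```

View pics/z1.png

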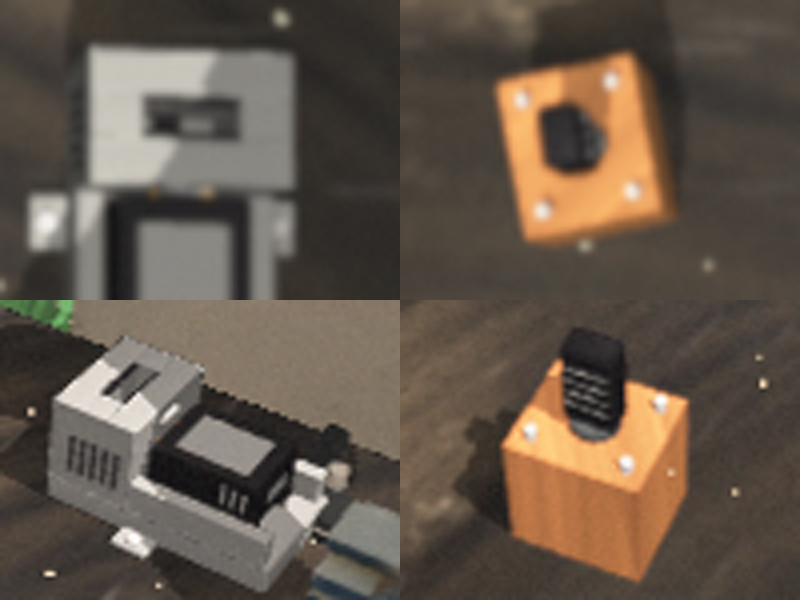

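The top crop gives the slot centre at about (338.4,210.6), with a lighter patch inside it at about (339.5,212). The block's four bits show in the top view and three of them in the scene view. Next step is triangulation.

```bash
cat > h.py <<'E'
from plant import get_obs,cams
import cv2,numpy as np
np.set_printoptions(precision=2,suppress=True)
C={n:cams.capture(n) for n in("scene","top")}
def ray(n,px):
    c=C[n];k=c["k1"];d=np.array([k,0,0,0,0.])
    u=cv2.undistortPoints(np.array([[px]],float),c["K"],d)[0,0]
    R,t=c["R"],c["t"];return -R.T@t,R.T@np.array([*u,1])
def plane(n,px,z):
    o,d=ray(n,px);return o+d*(z-o[2])/d[2]
def tri(a,b):
    A=0;B=0
    for n,p in(("top",a),("scene",b)):
        o,d=ray(n,p);d=d/np.linalg.norm(d);P=np.eye(3)-np.outer(d,d);A=A+P;B=B+P@o
    return np.linalg.solve(A,B)
E
python3 - <<'E'
from h import *
a=lambda x,y:(300+x/5,187+y/5); b=lambda x,y:(140+(x-400)/5,195+y/5)
s=lambda x,y:(275+x/4,145+(y-300)/4); q=lambda x,y:(182+(x-400)/4,232+(y-300)/4)
print("cams",ray("top",(0,0))[0],ray("scene",(0,0))[0])
print("slot",plane("top",a(192,118),80),plane("scene",s(132,380),80),tri(a(192,118),s(132,380)))
for p in[(90,48),(293,52),(296,188),(88,186)]:print("tower",plane("top",a(*p),80))
for p in[(521,98),(610,80),(632,190),(543,210)]:print("bit top",plane("top",b(*p),78))
for p in[(530,430),(660,403),(625,463)]:print("bit sc",plane("scene",q(*p),78))
print("patch",[plane("top",a(x,126),z) for x in(182,215) for z in(80,50)])
# handle outline in both views
im=C["top"]["color"][195:255,140:220].astype(int); m=((im.sum(2)<170)*255).astype('uint8')
print("\n".join("".join("#" if v else "." for v in r) for r in m[17:38,22:48]))
im=C["scene"]["color"][232:307,182:282].astype(int); m=((im.sum(2)<150)*255).astype('uint8')
print("\n".join("".join("#" if v else "." for v in r) for r in m[4:38,34:64]))
E
```

```text
cams [ 447.24  101.85 1108.29] [231.2  620.15 637.51]
slot [571.73 -99.34  80.  ] [ 571.31 -100.14   80.  ] [571.35 -99.39  80.48]
tower [602.27 -54.49  80.  ]
tower [ 602.05 -144.74   80.  ]
tower [ 541.55 -144.55   80.  ]
tower [540.81 -53.02  80.  ]
bit top [556.57 285.56  78.  ]
bit top [565.19 246.71  78.  ]
bit top [516.88 235.05  78.  ]
bit top [507.56 273.55  78.  ]
bit sc [554.94 288.02  78.  ]
bit sc [515.22 237.98  78.  ]
bit sc [506.74 276.75  78.  ]
patch [array([568.09, -94.86,  80.  ]), array([ 571.62, -100.6 ,   50.  ]), array([ 568.35, -109.45,   80.  ]), array([ 571.88, -115.61,   50.  ])]
..........................
..........................
..........................
..........................
...........#..............
........######............
.......#######............
.......#######............
.......########...........
.......########...........
.......########...........
........########..........
........#######...........
........##..###...........
........#######...........
.........########.........
..........######..........
..........................
[... 435 characters left out ...]
##########........
.........##############.......
............###########.......
.......##....##########.......
.........###.....######.......
..........#####...####........
.......###.....#######........
..........##.....#####........
.............##...####........
.........#.....#######........
..........###...######........
.............###..####........
........###.....######........
........######...#####........
.........#######..###.........
.............########.........
...............#####..........
..................#...........
..............................
..............................
..............................
..............................
..............................
```

```bash
A='"hand":1'
python3 -m creep '[{"hand":1,"tx":0.05,"ty":-0.03,"tz":0,"spin":0.5},{"hand":1,"tx":0.05,"ty":-0.03,"tz":0,"spin":0.5},{"hand":1,"tx":0.05,"ty":-0.03,"tz":0,"spin":0.5},{"hand":1,"tx":0.05,"ty":-0.03,"tz":0,"spin":0.5},{"hand":1,"tx":0.05,"ty":-0.03,"tz":0,"spin":0.5}]'
python3 -m creep '[{"hand":1,"tx":0.04,"ty":-0.045,"tz":0,"spin":0},{"hand":1,"tx":0.04,"ty":-0.045,"tz":0,"spin":0},{"hand":1,"tx":0.04,"ty":-0.045,"tz":0,"spin":0},{"hand":1,"tx":0.04,"ty":-0.045,"tz":0,"spin":0},{"hand":1,"tx":0.04,"ty":-0.045,"tz":0,"spin":0}]'
```

```text
time: 0.82
tool_pos: [350.0, -291.7, 240.8]
tcp_rot: [3.141, -0.0, 0.241]
contact_force: [1.0, -0.8, -0.2]
grip_width: 92.2
finger_force: 0.0
time: 1.45
tool_pos: [490.1, -25.0, 240.8]
tcp_rot: [3.141, -0.0, 0.241]
contact_force: [0.4, -1.0, -0.7]
grip_width: 91.8
finger_force: 0.0
```

```bash
python3 -m creep '[{"hand":1,"tx":0.0226,"ty":-0.0534},{"hand":1,"tx":0.0226,"ty":-0.0534},{"hand":1,"tx":0.0226,"ty":-0.0534},{"hand":1,"tx":0.0226,"ty":-0.0534},{"hand":1,"tx":0.0226,"ty":-0.0534}]'
python3 -m creep '[{"hand":1,"tz":0.04},{"hand":1,"tz":0.03},{"hand":1}]'
python3 - <<'E'
from h import *
f=lambda im,x,y,w,h:cv2.resize(im[y:y+h,x:x+w,::-1],(w*4,h*4),interpolation=cv2.INTER_CUBIC)
cv2.imwrite("pics/z2.png",np.hstack([f(C["scene"]["color"],170,190,120,120),f(C["top"]["color"],140,180,80,120)]))
print(get_obs()["tool_pos"])
E
```

```text
[491.04 -22.05 240.46]invalid input at $[0]: expected keys hand, tx, ty, tz, spin
invalid input at $[0]: expected keys hand, tx, ty, tz, spin
```

View pics/z2.png

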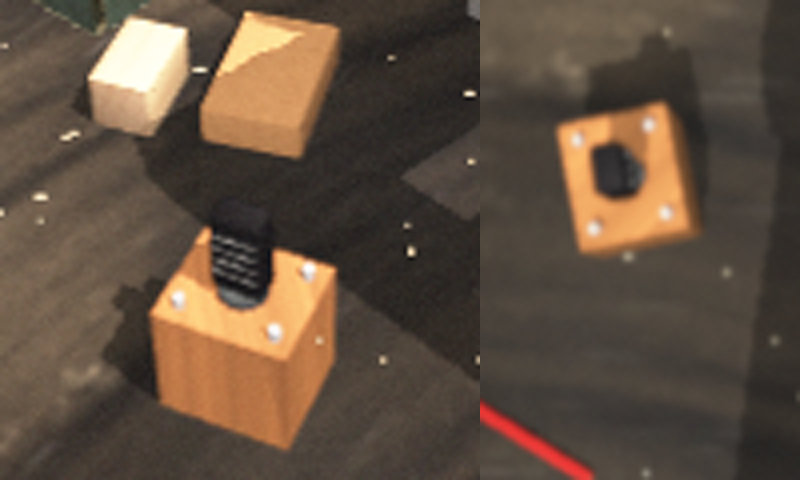

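The scene view puts the handle at about (229,254), with its grooved face parallel to the block's long (+y) face. The key's yaw is therefore about 13.8°, which matches the tool. The arm hasn't moved, because every row needs all five keys.

```bash
python3 -m creep '[{"hand":1,"tx":0.0225,"ty":-0.053,"tz":0,"spin":0},{"hand":1,"tx":0.0225,"ty":-0.053,"tz":0,"spin":0},{"hand":1,"tx":0.0225,"ty":-0.053,"tz":0,"spin":0},{"hand":1,"tx":0.0225,"ty":-0.053,"tz":0,"spin":0},{"hand":1,"tx":0.0225,"ty":-0.053,"tz":0,"spin":0}]'
python3 -m creep '[{"hand":1,"tx":0,"ty":0,"tz":0.035,"spin":0},{"hand":1,"tx":0,"ty":0,"tz":0.035,"spin":0},{"hand":1,"tx":0,"ty":0,"tz":0,"spin":0}]'
python3 - <<'E'
from h import *
f=lambda im,x,y,w,h:cv2.resize(im[y:y+h,x:x+w,::-1],(w*4,h*4),interpolation=cv2.INTER_CUBIC)
cv2.imwrite("pics/z3.png",f(C["scene"]["color"],170,150,120,150))
print(get_obs()["tool_pos"])
E
```

```text
time: 2.17
tool_pos: [535.6, 258.4, 240.6]
tcp_rot: [3.141, 0.0, 0.241]
contact_force: [1.1, -0.2, 0.9]
grip_width: 92.1
finger_force: 0.0
time: 2.55
tool_pos: [533.8, 256.2, 167.9]
tcp_rot: [3.141, 0.007, 0.241]
contact_force: [-1.0, -1.2, -0.0]
grip_width: 91.7
finger_force: 0.0
[535.99 256.88 171.57]
```

View pics/z3.png

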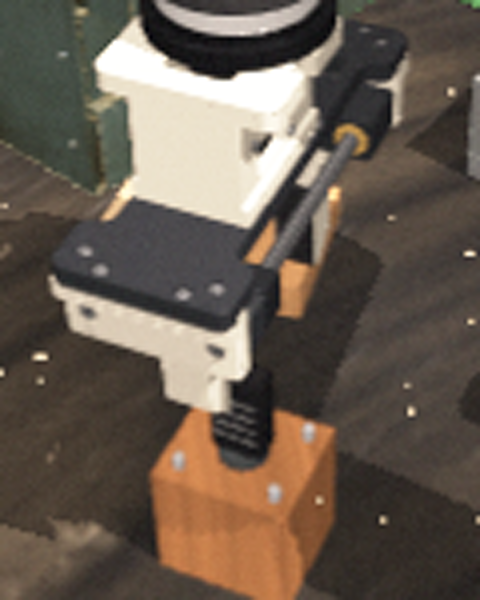

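The fingers straddle the handle at about (230,252), and the tool is about 4 mm short in y. I'll correct that, descend and grip.

```bash
python3 -m creep '[{"hand":1,"tx":0.001,"ty":-0.004,"tz":0.025,"spin":0},{"hand":1,"tx":0,"ty":0,"tz":0.025,"spin":0},{"hand":1,"tx":0,"ty":0,"tz":0.015,"spin":0},{"hand":1,"tx":0,"ty":0,"tz":0.004,"spin":0},{"hand":1,"tx":0,"ty":0,"tz":0,"spin":0}]'
python3 -m creep '[{"hand":0.3,"tx":0,"ty":0,"tz":0,"spin":0},{"hand":0.3,"tx":0,"ty":0,"tz":0,"spin":0},{"hand":0.3,"tx":0,"ty":0,"tz":0,"spin":0},{"hand":0.3,"tx":0,"ty":0,"tz":0,"spin":0},{"hand":0.3,"tx":0,"ty":0,"tz":0,"spin":0}]'
```

```text
time: 3.28
tool_pos: [536.1, 261.4, 102.6]
tcp_rot: [3.142, -0.001, 0.241]
contact_force: [0.1, 0.8, -0.7]
grip_width: 91.5
finger_force: 0.0
time: 3.9
tool_pos: [535.5, 261.4, 101.7]
tcp_rot: [3.141, -0.0, 0.241]
contact_force: [-0.3, 0.7, 0.2]
grip_width: 46.4
finger_force: 0.0
```

```bash
python3 -m creep '[{"hand":0,"tx":0,"ty":0,"tz":0,"spin":0},{"hand":0,"tx":0,"ty":0,"tz":0,"spin":0},{"hand":0,"tx":0,"ty":0,"tz":0,"spin":0},{"hand":0,"tx":0,"ty":0,"tz":0,"spin":0},{"hand":0,"tx":0,"ty":0,"tz":0,"spin":0}]'
```

```text
time: 4.53
tool_pos: [535.4, 261.4, 101.6]
tcp_rot: [3.142, 0.0, 0.241]
contact_force: [0.6, -0.2, -0.6]
grip_width: 18.0
finger_force: 30.0
```

```bash
python3 -m creep '[{"hand":0,"tx":0,"ty":0,"tz":-0.01,"spin":0},{"hand":0,"tx":0,"ty":0,"tz":-0.01,"spin":0},{"hand":0,"tx":0,"ty":0,"tz":-0.015,"spin":0}]'
python3 -m creep '[{"hand":0,"tx":0,"ty":0,"tz":-0.02,"spin":0},{"hand":0,"tx":0,"ty":0,"tz":-0.02,"spin":0},{"hand":0,"tx":0,"ty":0,"tz":-0.02,"spin":0},{"hand":0,"tx":0,"ty":0,"tz":-0.015,"spin":0},{"hand":0,"tx":0,"ty":0,"tz":0,"spin":0}]'
python3 - <<'E'
from h import *
f=lambda im,x,y,w,h:cv2.resize(im[y:y+h,x:x+w,::-1],(w*4,h*4),interpolation=cv2.INTER_CUBIC)
cv2.imwrite("pics/z4.png",np.hstack([f(C["scene"]["color"],180,180,100,150),f(C["top"]["color"],130,150,90,150)]))
print(get_obs()["tool_pos"])
E
```

```text
time: 4.9
tool_pos: [535.4, 261.4, 137.6]
tcp_rot: [3.141, 0.0, 0.241]
contact_force: [0.2, 0.4, -0.1]
grip_width: 17.5
finger_force: 30.0
time: 5.52
tool_pos: [536.0, 261.6, 213.3]
tcp_rot: [-3.141, -0.003, 0.241]
contact_force: [0.7, 0.1, -0.1]
grip_width: 18.1
finger_force: 30.0
[535.18 261.29 211.31]
```

View pics/z4.png

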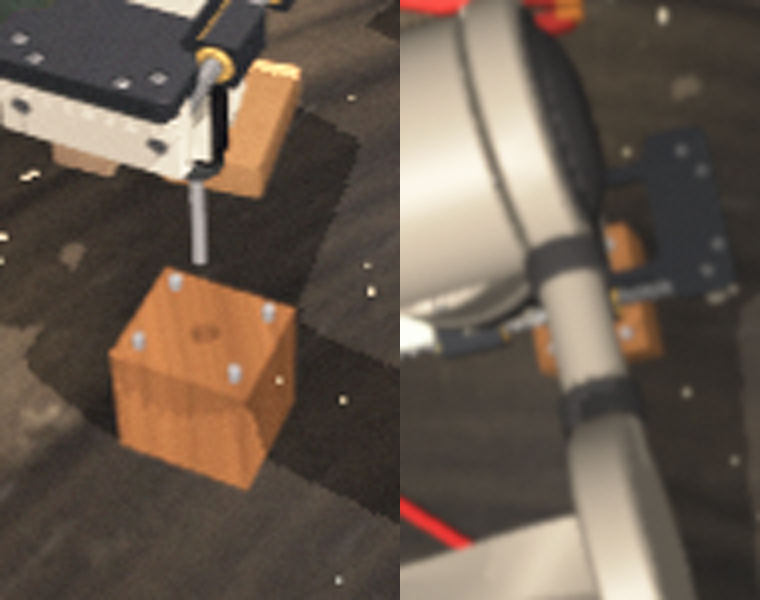

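The key is out of the block. In the scene view the rod tip is at about (229.7,245.8) and the hole at (231.3,263.3). I'll compare the two and take another scene-view slot estimate, since the scene camera gives relative offsets.

```bash
python3 - <<'E'
from h import *
print("tip",plane("scene",(229.75,245.5),116.9),"hole",plane("scene",(231.25,263.25),72))
print("slot scene",plane("scene",(308,165),80))
E
```

```text
tip [538.84 259.84 116.9 ] hole [534.48 262.93  72.  ]
slot scene [ 571.31 -100.14   80.  ]
```

```bash
python3 -m creep '[{"hand":0,"tx":0,"ty":0,"tz":0,"spin":6.9},{"hand":0,"tx":0,"ty":0,"tz":0,"spin":6.9},{"hand":0,"tx":0.0045,"ty":0.04,"tz":0,"spin":0},{"hand":0,"tx":0.0045,"ty":0.046,"tz":0,"spin":0},{"hand":0,"tx":0.0045,"ty":0.046,"tz":0,"spin":0}]'
python3 -m creep '[{"hand":0,"tx":0.0045,"ty":0.046,"tz":0,"spin":0},{"hand":0,"tx":0.0045,"ty":0.046,"tz":0,"spin":0},{"hand":0,"tx":0.0045,"ty":0.046,"tz":0,"spin":0},{"hand":0,"tx":0.0045,"ty":0.046,"tz":0,"spin":0},{"hand":0,"tx":0.0045,"ty":0.046,"tz":0,"spin":0}]'
python3 -m creep '[{"hand":0,"tx":0,"ty":0,"tz":0.02,"spin":0},{"hand":0,"tx":0,"ty":0,"tz":0,"spin":0},{"hand":0,"tx":0,"ty":0,"tz":0,"spin":0}]'
python3 - <<'E'
from h import *
f=lambda im,x,y,w,h:cv2.resize(im[y:y+h,x:x+w,::-1],(w*8,h*8),interpolation=cv2.INTER_CUBIC)
cv2.imwrite("pics/z5.png",f(C["scene"]["color"],270,120,90,70))
print(get_obs()["tool_pos"])
E
```

```text
time: 6.35
tool_pos: [548.6, 128.2, 210.8]
tcp_rot: [3.141, 0.002, 0.001]
contact_force: [0.4, -0.9, 0.1]
grip_width: 17.7
finger_force: 30.0
time: 6.98
tool_pos: [571.3, -102.0, 210.9]
tcp_rot: [-3.141, 0.001, 0.0]
contact_force: [1.1, 0.1, -0.9]
grip_width: 18.1
finger_force: 30.0
time: 7.35
tool_pos: [571.6, -100.1, 191.8]
tcp_rot: [-3.141, 0.0, 0.001]
contact_force: [0.3, -0.7, -1.0]
grip_width: 17.9
finger_force: 30.0
[ 571.9  -100.02  192.37]
```

View pics/z5.png

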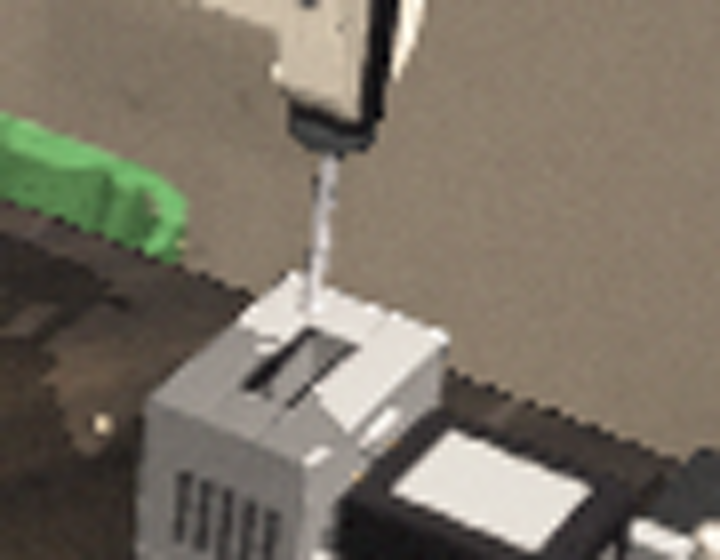

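The rod tip is at about (309.2,158.5) above the slot, whose centre is at about (307.6,165.9).

```bash
python3 - <<'E'
from h import *
print("tip",plane("scene",(309.2,158.2),97.8))
for p in[(245,388),(310,328),(358,348),(292,405),(301,367)]:print(plane("scene",(270+p[0]/8,120+p[1]/8),80))
E
```

```text
tip [ 572.66 -105.11   97.8 ]
[578.83 -75.55  80.  ]
[ 578.56 -117.02   80.  ]
[ 560.55 -116.45   80.  ]
[562.36 -76.53  80.  ]
[570.18 -96.18  80.  ]
```

```bash
python3 -m creep '[{"hand":0,"tx":-0.002,"ty":0.005,"tz":0.006,"spin":0},{"hand":0,"tx":0,"ty":0,"tz":0.006,"spin":0},{"hand":0,"tx":0,"ty":0,"tz":0.002,"spin":0},{"hand":0,"tx":0,"ty":0,"tz":0.002,"spin":0},{"hand":0,"tx":0,"ty":0,"tz":0,"spin":0}]'
python3 -m creep '[{"hand":0,"tx":0,"ty":0,"tz":0.001,"spin":0},{"hand":0,"tx":0,"ty":0,"tz":0.001,"spin":0},{"hand":0,"tx":0,"ty":0,"tz":0,"spin":0}]'
python3 -m creep '[{"hand":0,"tx":0,"ty":0,"tz":0.001,"spin":0},{"hand":0,"tx":0,"ty":0,"tz":0.001,"spin":0},{"hand":0,"tx":0,"ty":0,"tz":0,"spin":0}]'
```

```text
time: 8.18
tool_pos: [569.5, -105.6, 175.6]
tcp_rot: [3.142, 0.0, 0.0]
contact_force: [-1.3, -0.4, -1.6]
grip_width: 17.5
finger_force: 30.0
time: 8.55
tool_pos: [569.5, -105.6, 173.7]
tcp_rot: [3.141, 0.0, 0.0]
contact_force: [-0.2, 0.7, -0.8]
grip_width: 18.1
finger_force: 30.0
time: 8.93
tool_pos: [569.5, -105.6, 171.6]
tcp_rot: [3.142, 0.0, 0.0]
contact_force: [-0.5, 0.5, -0.8]
grip_width: 18.0
finger_force: 30.0
```

```bash
python3 -m creep '[{"hand":0,"tx":0,"ty":0,"tz":0.001,"spin":0},{"hand":0,"tx":0,"ty":0,"tz":0.001,"spin":0},{"hand":0,"tx":0,"ty":0,"tz":0,"spin":0}]' | grep -E "pos|contact"
python3 -m creep '[{"hand":0,"tx":0,"ty":0,"tz":0.001,"spin":0},{"hand":0,"tx":0,"ty":0,"tz":0.001,"spin":0},{"hand":0,"tx":0,"ty":0,"tz":0,"spin":0}]'| grep -E "pos|contact"
python3 -m creep '[{"hand":0,"tx":0,"ty":0,"tz":0.001,"spin":0},{"hand":0,"tx":0,"ty":0,"tz":0.001,"spin":0},{"hand":0,"tx":0,"ty":0,"tz":0,"spin":0}]'| grep -E "pos|contact"
```

```text
tool_pos: [569.5, -105.6, 169.6]
contact_force: [-0.5, 0.1, -0.2]
tool_pos: [569.5, -105.6, 167.6]
contact_force: [-0.1, 0.8, -0.6]
tool_pos: [569.5, -105.5, 165.6]
contact_force: [-0.5, 0.2, -0.6]
```

```bash
python3 -m creep '[{"hand":0,"tx":0,"ty":0,"tz":0.002,"spin":0},{"hand":0,"tx":0,"ty":0,"tz":0.002,"spin":0},{"hand":0,"tx":0,"ty":0,"tz":0.002,"spin":0},{"hand":0,"tx":0,"ty":0,"tz":0,"spin":0}]' | grep -E "pos|contact"
python3 -m creep '[{"hand":0,"tx":0,"ty":0,"tz":0.001,"spin":0},{"hand":0,"tx":0,"ty":0,"tz":0.001,"spin":0},{"hand":0,"tx":0,"ty":0,"tz":0.001,"spin":0},{"hand":0,"tx":0,"ty":0,"tz":0,"spin":0}]'| grep -E "pos|contact"
python3 -m creep '[{"hand":0,"tx":0,"ty":0,"tz":0.001,"spin":0},{"hand":0,"tx":0,"ty":0,"tz":0.001,"spin":0},{"hand":0,"tx":0,"ty":0,"tz":0.001,"spin":0},{"hand":0,"tx":0,"ty":0,"tz":0,"spin":0}]'| grep -E "pos|contact"
```

```text
tool_pos: [569.5, -105.6, 159.5]
contact_force: [-0.5, -0.2, -0.5]
tool_pos: [569.5, -105.6, 156.6]
contact_force: [-0.1, -0.1, -0.1]
tool_pos: [569.5, -105.6, 153.6]
contact_force: [-0.6, 0.2, -0.5]
```

```bash
python3 -m creep '[{"hand":0,"tx":0,"ty":0,"tz":0.001,"spin":0},{"hand":0,"tx":0,"ty":0,"tz":0.001,"spin":0},{"hand":0,"tx":0,"ty":0,"tz":0.001,"spin":0},{"hand":0,"tx":0,"ty":0,"tz":0,"spin":0}]' | grep -E "pos|contact"
python3 -m creep '[{"hand":0,"tx":0,"ty":0,"tz":0.001,"spin":0},{"hand":0,"tx":0,"ty":0,"tz":0.001,"spin":0},{"hand":0,"tx":0,"ty":0,"tz":0,"spin":0}]'| grep -E "pos|contact"
```

```text
tool_pos: [569.5, -105.6, 150.6]
contact_force: [1.1, -0.3, 0.2]
tool_pos: [569.5, -105.6, 148.6]
contact_force: [-0.3, 0.5, -1.1]
```

```bash
python3 -m creep '[{"hand":0,"tx":0,"ty":0,"tz":0.001,"spin":0},{"hand":0,"tx":0,"ty":0,"tz":0.001,"spin":0},{"hand":0,"tx":0,"ty":0,"tz":0,"spin":0}]' | grep -E "pos|contact"
```

```text
tool_pos: [569.5, -105.6, 146.6]
contact_force: [-0.2, -0.6, -0.9]
```

```bash
python3 -m creep '[{"hand":0,"tx":0,"ty":0,"tz":0.001,"spin":0},{"hand":0,"tx":0,"ty":0,"tz":0.001,"spin":0},{"hand":0,"tx":0,"ty":0,"tz":0.001,"spin":0},{"hand":0,"tx":0,"ty":0,"tz":0,"spin":0}]' | grep -E "pos|contact"
python3 -m creep '[{"hand":0,"tx":0,"ty":0,"tz":0.001,"spin":0},{"hand":0,"tx":0,"ty":0,"tz":0.001,"spin":0},{"hand":0,"tx":0,"ty":0,"tz":0,"spin":0}]'| grep -E "pos|contact"
```

```text
tool_pos: [569.5, -105.6, 143.6]
contact_force: [-0.2, 0.4, -0.7]
tool_pos: [569.5, -105.6, 141.6]
contact_force: [0.5, -0.3, -0.8]
```

```bash
python3 -m creep '[{"hand":0,"tx":0,"ty":0,"tz":0.001,"spin":0},{"hand":0,"tx":0,"ty":0,"tz":0.001,"spin":0},{"hand":0,"tx":0,"ty":0,"tz":0.001,"spin":0},{"hand":0,"tx":0,"ty":0,"tz":0,"spin":0}]' | grep -E "pos|contact"
python3 -m creep '[{"hand":0,"tx":0,"ty":0,"tz":0.001,"spin":0},{"hand":0,"tx":0,"ty":0,"tz":0.001,"spin":0},{"hand":0,"tx":0,"ty":0,"tz":0,"spin":0}]'| grep -E "pos|contact"
```

```text
tool_pos: [569.5, -105.6, 138.6]
contact_force: [0.3, -0.9, -1.1]
tool_pos: [569.5, -105.6, 136.6]
contact_force: [0.5, 0.7, 0.1]
```

```bash
python3 -m creep '[{"hand":0,"tx":0,"ty":0,"tz":0.001,"spin":0},{"hand":0,"tx":0,"ty":0,"tz":0.001,"spin":0},{"hand":0,"tx":0,"ty":0,"tz":0.001,"spin":0},{"hand":0,"tx":0,"ty":0,"tz":0,"spin":0}]' | grep -E "pos|contact"
python3 -m creep '[{"hand":0,"tx":0,"ty":0,"tz":0.001,"spin":0},{"hand":0,"tx":0,"ty":0,"tz":0.001,"spin":0},{"hand":0,"tx":0,"ty":0,"tz":0,"spin":0}]'| grep -E "pos|contact"
```

```text
tool_pos: [569.5, -105.6, 133.6]
contact_force: [1.2, -0.8, -1.3]
tool_pos: [569.5, -105.6, 131.6]
contact_force: [-0.3, -0.3, -1.2]
```

Nothing down to about 43 mm at y offset -6, so the tab isn't there. I'll rise within the shaft and probe about +7 mm.

```bash
python3 -m creep '[{"hand":0,"tx":0,"ty":0,"tz":-0.01,"spin":0},{"hand":0,"tx":0,"ty":0,"tz":-0.01,"spin":0},{"hand":0,"tx":0,"ty":0,"tz":-0.01,"spin":0},{"hand":0,"tx":0,"ty":0,"tz":0,"spin":0}]' | grep -E "pos|contact"
python3 -m creep '[{"hand":0,"tx":0,"ty":-0.004,"tz":0,"spin":0},{"hand":0,"tx":0,"ty":-0.004,"tz":0,"spin":0},{"hand":0,"tx":0,"ty":-0.003,"tz":0,"spin":0},{"hand":0,"tx":0,"ty":-0.0025,"tz":0,"spin":0},{"hand":0,"tx":0,"ty":0,"tz":0,"spin":0}]'| grep -E "pos|contact"
python3 -m creep '[{"hand":0,"tx":0,"ty":0,"tz":0.002,"spin":0},{"hand":0,"tx":0,"ty":0,"tz":0.001,"spin":0},{"hand":0,"tx":0,"ty":0,"tz":0.001,"spin":0},{"hand":0,"tx":0,"ty":0,"tz":0,"spin":0}]'| grep -E "pos|contact"
```

```text
tool_pos: [570.2, -105.8, 163.1]
contact_force: [0.3, -0.6, -1.8]
tool_pos: [569.6, -91.8, 161.6]
contact_force: [0.7, -0.2, -0.5]
tool_pos: [569.5, -92.1, 157.6]
contact_force: [0.4, 0.2, -0.5]
```

```bash
python3 -m creep '[{"hand":0,"tx":0,"ty":0,"tz":0.001,"spin":0},{"hand":0,"tx":0,"ty":0,"tz":0.001,"spin":0},{"hand":0,"tx":0,"ty":0,"tz":0.001,"spin":0},{"hand":0,"tx":0,"ty":0,"tz":0,"spin":0}]' | grep -E "pos|contact"
python3 -m creep '[{"hand":0,"tx":0,"ty":0,"tz":0.001,"spin":0},{"hand":0,"tx":0,"ty":0,"tz":0.001,"spin":0},{"hand":0,"tx":0,"ty":0,"tz":0,"spin":0}]'| grep -E "pos|contact"
```

```text
tool_pos: [569.5, -92.1, 154.6]
contact_force: [-0.2, 0.2, -0.5]
tool_pos: [569.5, -92.1, 152.6]
contact_force: [0.8, 0.3, -0.7]
```

```bash
python3 -m creep '[{"hand":0,"tx":0,"ty":0,"tz":0.001,"spin":0},{"hand":0,"tx":0,"ty":0,"tz":0.001,"spin":0},{"hand":0,"tx":0,"ty":0,"tz":0,"spin":0}]' | grep -E "pos|contact"
```

```text
tool_pos: [569.5, -92.1, 150.6]
contact_force: [0.0, 0.9, -0.2]
```

```bash
python3 -m creep '[{"hand":0,"tx":0,"ty":0,"tz":0.001,"spin":0},{"hand":0,"tx":0,"ty":0,"tz":0.001,"spin":0},{"hand":0,"tx":0,"ty":0,"tz":0.001,"spin":0},{"hand":0,"tx":0,"ty":0,"tz":0,"spin":0}]' | grep -E "pos|contact"
python3 -m creep '[{"hand":0,"tx":0,"ty":0,"tz":0.001,"spin":0},{"hand":0,"tx":0,"ty":0,"tz":0.001,"spin":0},{"hand":0,"tx":0,"ty":0,"tz":0,"spin":0}]'| grep -E "pos|contact"
```

```text
tool_pos: [569.5, -92.1, 147.6]
contact_force: [-0.3, -0.8, -0.4]
tool_pos: [569.5, -92.1, 145.6]
contact_force: [-0.3, 0.9, -0.8]
```

```bash
python3 -m creep '[{"hand":0,"tx":0,"ty":0,"tz":0.001,"spin":0},{"hand":0,"tx":0,"ty":0,"tz":0.001,"spin":0},{"hand":0,"tx":0,"ty":0,"tz":0.001,"spin":0},{"hand":0,"tx":0,"ty":0,"tz":0,"spin":0}]' | grep -E "pos|contact"
python3 -m creep '[{"hand":0,"tx":0,"ty":0,"tz":0.001,"spin":0},{"hand":0,"tx":0,"ty":0,"tz":0.001,"spin":0},{"hand":0,"tx":0,"ty":0,"tz":0,"spin":0}]'| grep -E "pos|contact"
```

```text
tool_pos: [569.5, -92.1, 142.6]
contact_force: [-0.4, 0.0, -0.9]
tool_pos: [569.5, -92.1, 140.6]
contact_force: [0.5, -0.8, -0.1]
```

```bash
python3 -m creep '[{"hand":0,"tx":0,"ty":0,"tz":0.001,"spin":0},{"hand":0,"tx":0,"ty":0,"tz":0.001,"spin":0},{"hand":0,"tx":0,"ty":0,"tz":0.001,"spin":0},{"hand":0,"tx":0,"ty":0,"tz":0,"spin":0}]' | grep -E "pos|contact"
python3 -m creep '[{"hand":0,"tx":0,"ty":0,"tz":0.001,"spin":0},{"hand":0,"tx":0,"ty":0,"tz":0.001,"spin":0},{"hand":0,"tx":0,"ty":0,"tz":0,"spin":0}]'| grep -E "pos|contact"
```

```text
tool_pos: [569.6, -92.1, 138.0]
contact_force: [-0.5, -0.2, 1.8]
tool_pos: [569.9, -92.1, 137.0]
contact_force: [-2.2, 0.7, 9.6]
```

```bash
python3 -m creep '[{"hand":0,"tx":0,"ty":0,"tz":0,"spin":0},{"hand":0,"tx":0,"ty":0,"tz":0,"spin":0}]' | grep -E "pos|contact|rot"
python3 -c "
from h import *
o=get_obs();print(o['moment'],o['contact_force'])"
```

```text
tool_pos: [569.9, -92.1, 137.0]
tcp_rot: [3.141, -0.001, 0.0]
contact_force: [-2.6, 0.4, 9.4]
[0.18 0.64 0.01] [-2.22  0.54  9.67]
```

```bash
python3 -m creep '[{"hand":0,"tx":0,"ty":0,"tz":0.0005,"spin":0},{"hand":0,"tx":0,"ty":0,"tz":0,"spin":0}]' | grep -E "pos|contact"
python3 -m creep '[{"hand":0,"tx":0,"ty":0,"tz":0.0005,"spin":0},{"hand":0,"tx":0,"ty":0,"tz":0,"spin":0}]' | grep -E "pos|contact"
```

```text
tool_pos: [569.9, -92.2, 136.7]
contact_force: [-2.5, 0.7, 10.4]
tool_pos: [569.9, -92.1, 136.1]
contact_force: [-1.7, 1.0, 10.7]
```

```bash
python3 -m creep '[{"hand":0,"tx":0,"ty":0,"tz":0.0005,"spin":0},{"hand":0,"tx":0,"ty":0,"tz":0.0005,"spin":0},{"hand":0,"tx":0,"ty":0,"tz":0,"spin":0}]' | grep -E "pos|contact"
```

```text
tool_pos: [569.9, -92.1, 135.0]
contact_force: [-1.7, 0.4, 9.6]
```

```bash
python3 -m creep '[{"hand":0,"tx":0,"ty":0,"tz":0.0005,"spin":0},{"hand":0,"tx":0,"ty":0,"tz":0.0005,"spin":0},{"hand":0,"tx":0,"ty":0,"tz":0,"spin":0}]' | grep -E "pos|contact"
```

```text
tool_pos: [569.8, -92.1, 133.7]
contact_force: [-1.6, 0.3, 8.5]
```

```bash
cat > pk.py <<'E'
from h import *
a=cv2.imread("pics/scene0.png")[...,::-1].astype(int);b=C["scene"]["color"].astype(int)
d=np.abs(a-b).sum(2)[180:225,325:365];print("changed px",(d>120).sum())
E
python3 -m creep '[{"hand":0,"tx":0,"ty":0,"tz":0.0005,"spin":0},{"hand":0,"tx":0,"ty":0,"tz":0.0005,"spin":0},{"hand":0,"tx":0,"ty":0,"tz":0,"spin":0}]' | grep -E "pos|contact"
python3 pk.py
```

```text
tool_pos: [569.8, -92.1, 132.5]
contact_force: [-2.1, 0.6, 6.5]
changed px 361
```

```bash
python3 - <<'E'
from h import *
cv2.imwrite("pics/z6.png",cv2.resize(C["scene"]["color"][120:220,265:385,::-1],(720,600),interpolation=cv2.INTER_CUBIC))
E
```

```text
(no output)
```

View pics/z6.png

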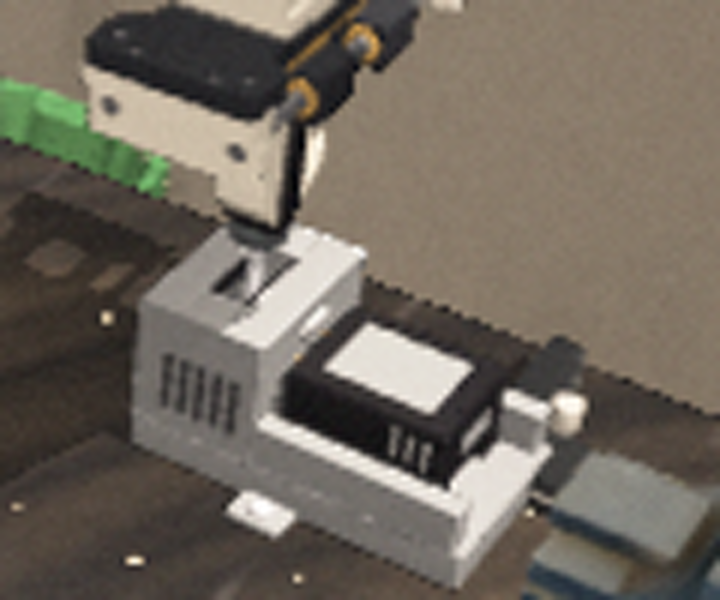

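The pack is still latched: its label spans columns 319–344, as at the start. Carrying on in small steps.

```bash
cat > pk.py <<'E'
from h import *
b=C["scene"]["color"][165:215,312:365].astype(int)
m=((b.max(2)<60)*255).astype('uint8');ys,xs=np.nonzero(m);print("pack dark centroid",xs.mean()+312,ys.mean()+165,len(xs))
E
python3 pk.py
python3 -m creep '[{"hand":0,"tx":0,"ty":0,"tz":0.0005,"spin":0},{"hand":0,"tx":0,"ty":0,"tz":0,"spin":0}]' | grep -E "pos|contact"
python3 pk.py
```

```text
pack dark centroid 332.95661157024796 187.80785123966942 484
tool_pos: [569.7, -92.1, 131.9]
contact_force: [-1.2, 0.3, 2.6]
pack dark centroid 334.25416666666666 188.35208333333333 480
```

```bash
python3 -m creep '[{"hand":0,"tx":0,"ty":0,"tz":0,"spin":0},{"hand":0,"tx":0,"ty":0,"tz":0,"spin":0},{"hand":0,"tx":0,"ty":0,"tz":0,"spin":0}]' | grep -E "pos|contact"
python3 pk.py
```

```text
tool_pos: [569.8, -92.1, 131.5]
contact_force: [-0.2, 0.8, 5.3]
pack dark centroid 340.51434034416826 192.2619502868069 523
```

The pack has sprung out (about 9 px, or 26 mm). Now to withdraw the key.

```bash
python3 -m creep '[{"hand":0,"tx":0,"ty":0,"tz":-0.005,"spin":0},{"hand":0,"tx":0,"ty":0,"tz":-0.01,"spin":0},{"hand":0,"tx":0,"ty":0,"tz":-0.01,"spin":0},{"hand":0,"tx":0,"ty":0,"tz":0,"spin":0}]' | grep -E "pos|contact"
python3 -m creep '[{"hand":0,"tx":0,"ty":0,"tz":-0.015,"spin":0},{"hand":0,"tx":0,"ty":0,"tz":-0.02,"spin":0},{"hand":0,"tx":0,"ty":0,"tz":-0.02,"spin":0},{"hand":0,"tx":0,"ty":0,"tz":0,"spin":0},{"hand":0,"tx":0,"ty":0,"tz":0,"spin":0}]'| grep -E "pos|contact|time"
python3 pk.py
```

```text
tool_pos: [570.0, -92.2, 157.2]
contact_force: [0.3, -0.2, -0.6]
time: 25.15
tool_pos: [569.2, -92.0, 210.7]
contact_force: [-1.1, -0.5, -0.7]
pack dark centroid 340.7142857142857 192.12593984962405 532
```

```bash
python3 -m creep '[{"hand":0,"tx":-0.004,"ty":-0.04,"tz":0,"spin":0},{"hand":0,"tx":-0.004,"ty":-0.045,"tz":0,"spin":0},{"hand":0,"tx":-0.004,"ty":-0.045,"tz":0,"spin":0},{"hand":0,"tx":-0.004,"ty":-0.045,"tz":0,"spin":0},{"hand":0,"tx":-0.005,"ty":-0.045,"tz":0,"spin":0}]' | grep -E "pos"
python3 -m creep '[{"hand":0,"tx":-0.004,"ty":-0.045,"tz":0,"spin":0},{"hand":0,"tx":-0.005,"ty":-0.045,"tz":0,"spin":0},{"hand":0,"tx":-0.004,"ty":-0.0435,"tz":0,"spin":0},{"hand":0,"tx":0,"ty":0,"tz":0,"spin":-6.9},{"hand":0,"tx":0,"ty":0,"tz":0,"spin":-6.9}]'| grep -E "pos|contact|rot"
python3 -m creep '[{"hand":0,"tx":0,"ty":0,"tz":0,"spin":0},{"hand":0,"tx":0,"ty":0,"tz":0,"spin":0}]'| grep -E "pos|contact|rot"
python3 - <<'E'
from h import *
cv2.imwrite("pics/z7.png",cv2.resize(C["scene"]["color"][180:330,180:280,::-1],(400,600),interpolation=cv2.INTER_CUBIC))
E
```

```text
tool_pos: [548.0, 129.3, 210.4]
tool_pos: [534.8, 262.1, 210.1]
tcp_rot: [3.141, 0.002, 0.247]
contact_force: [-0.1, 0.3, -0.4]
tool_pos: [535.3, 261.2, 210.7]
tcp_rot: [3.141, 0.001, 0.239]
contact_force: [0.3, -0.5, -0.6]
```

View pics/z7.png

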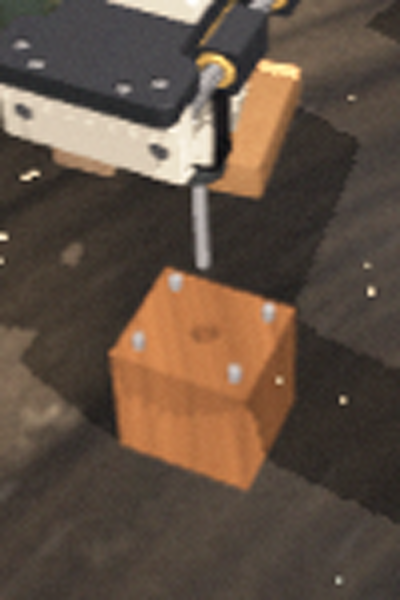

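The rod tip is now at about (204,267) in the crop, against (199,263) before probing, so the key has shifted slightly in the grip. I'll measure the rod axis in both pictures.

```bash
python3 - <<'E'
from h import *
for n in("z4","z7"):
    im=cv2.imread(f"pics/{n}.png")[:,:400].astype(int)
    out=[]
    for y in range(196,276,8):
        r=im[y,180:225].min(1); w=np.clip(r-90,0,None)*1.0   # rod grey: all channels bright
        out.append((y,round(180+(w*np.arange(45)).sum()/max(w.sum(),1),1),int(r.max())))
    print(n,out)
    col=im[240:285,190:215].min(2).max(1);print(" tip rows",col[::3])
E
```

```text
z4 [(196, np.float64(196.4), 178), (204, np.float64(197.2), 176), (212, np.float64(197.7), 174), (220, np.float64(198.3), 178), (228, np.float64(198.5), 176), (236, np.float64(198.6), 179), (244, np.float64(198.9), 179), (252, np.float64(198.9), 178), (260, np.float64(199.2), 185), (268, np.float64(180.0), 48)]
 tip rows [180 179 178 179 178 178 179 179 107  49  49  50  66  77  75]
z7 [(196, np.float64(198.9), 179), (204, np.float64(199.0), 179), (212, np.float64(199.2), 182), (220, np.float64(200.2), 178), (228, np.float64(200.3), 177), (236, np.float64(201.2), 176), (244, np.float64(201.4), 173), (252, np.float64(202.2), 176), (260, np.float64(202.4), 178), (268, np.float64(202.6), 115)]
 tip rows [173 173 174 174 176 179 178 177 175 135  74  50  70  80  75]
```

```bash
python3 -m creep '[{"hand":0,"tx":0.001,"ty":0,"tz":0.012,"spin":0},{"hand":0,"tx":0,"ty":0,"tz":0.012,"spin":0},{"hand":0,"tx":0,"ty":0,"tz":0.009,"spin":0},{"hand":0,"tx":0,"ty":0,"tz":0,"spin":0},{"hand":0,"tx":0,"ty":0,"tz":0,"spin":0}]'| grep -E "pos|contact|rot"
python3 - <<'E'
from h import *
cv2.imwrite("pics/z8.png",cv2.resize(C["scene"]["color"][225:285,195:265,::-1],(700,600),interpolation=cv2.INTER_CUBIC))
E
```

```text
tool_pos: [536.6, 261.7, 178.4]
tcp_rot: [3.142, -0.0, 0.241]
contact_force: [0.7, -0.1, -0.3]
```

View pics/z8.png

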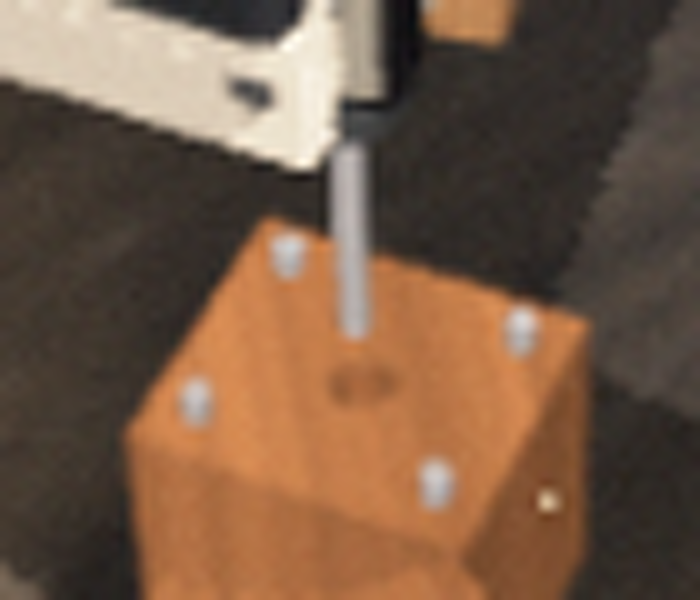

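The rod tip is at crop (355,338) and the hole centre at (364,384). After allowing for the roughly 12 mm drop, the tip needs about 1–1.5 mm to the image right and slightly toward the camera.

```bash
python3 -m creep '[{"hand":0,"tx":-0.0012,"ty":-0.0007,"tz":0.004,"spin":0},{"hand":0,"tx":0,"ty":0,"tz":0.004,"spin":0},{"hand":0,"tx":0,"ty":0,"tz":0.002,"spin":0},{"hand":0,"tx":0,"ty":0,"tz":0,"spin":0}]'| grep -E "pos|contact"
python3 -m creep '[{"hand":0,"tx":0,"ty":0,"tz":0.001,"spin":0},{"hand":0,"tx":0,"ty":0,"tz":0.001,"spin":0},{"hand":0,"tx":0,"ty":0,"tz":0,"spin":0}]'| grep -E "pos|contact"
python3 -m creep '[{"hand":0,"tx":0,"ty":0,"tz":0.001,"spin":0},{"hand":0,"tx":0,"ty":0,"tz":0,"spin":0}]'| grep -E "pos|contact"
```

```text
tool_pos: [535.0, 262.0, 167.9]
contact_force: [-0.0, 0.5, -0.7]
tool_pos: [535.1, 262.0, 166.1]
contact_force: [-0.5, -0.3, -0.8]
tool_pos: [535.1, 262.0, 165.1]
contact_force: [-1.2, 1.0, 0.1]
```

```bash
python3 -m creep '[{"hand":0,"tx":0,"ty":0,"tz":0.001,"spin":0},{"hand":0,"tx":0,"ty":0,"tz":0,"spin":0}]'| grep -E "pos|contact"
python3 -m creep '[{"hand":0,"tx":0,"ty":0,"tz":0.001,"spin":0},{"hand":0,"tx":0,"ty":0,"tz":0,"spin":0}]'| grep -E "pos|contact"
```

```text
tool_pos: [535.1, 262.0, 164.1]
contact_force: [-0.2, 0.0, -0.4]
tool_pos: [535.0, 262.0, 163.1]
contact_force: [-0.1, -0.6, -1.5]
```

```bash
python3 -m creep '[{"hand":0,"tx":0,"ty":0,"tz":0.001,"spin":0},{"hand":0,"tx":0,"ty":0,"tz":0.001,"spin":0},{"hand":0,"tx":0,"ty":0,"tz":0,"spin":0}]'| grep -E "pos|contact"
python3 -m creep '[{"hand":0,"tx":0,"ty":0,"tz":0.001,"spin":0},{"hand":0,"tx":0,"ty":0,"tz":0.001,"spin":0},{"hand":0,"tx":0,"ty":0,"tz":0,"spin":0}]'| grep -E "pos|contact"
```

```text
tool_pos: [535.1, 262.0, 161.0]
contact_force: [-0.7, -0.1, -0.0]
tool_pos: [535.0, 262.0, 159.1]
contact_force: [0.1, -0.2, -0.9]
```

```bash
python3 -m creep '[{"hand":0,"tx":0,"ty":0,"tz":0.002,"spin":0},{"hand":0,"tx":0,"ty":0,"tz":0.002,"spin":0},{"hand":0,"tx":0,"ty":0,"tz":0,"spin":0}]'| grep -E "pos|contact"
```

```text
tool_pos: [534.9, 262.0, 154.9]
contact_force: [0.2, 0.2, -0.9]
```

In the hole, and no forces. Lowering further, down to about 108.

```bash
python3 -m creep '[{"hand":0,"tx":0,"ty":0,"tz":0.004,"spin":0},{"hand":0,"tx":0,"ty":0,"tz":0.004,"spin":0},{"hand":0,"tx":0,"ty":0,"tz":0.004,"spin":0},{"hand":0,"tx":0,"ty":0,"tz":0,"spin":0}]'| grep -E "pos|contact"
```

```text
tool_pos: [534.9, 262.0, 142.7]
contact_force: [-0.2, -0.6, -0.8]
```

```bash
python3 -m creep '[{"hand":0,"tx":0,"ty":0,"tz":0.004,"spin":0},{"hand":0,"tx":0,"ty":0,"tz":0.004,"spin":0},{"hand":0,"tx":0,"ty":0,"tz":0.004,"spin":0},{"hand":0,"tx":0,"ty":0,"tz":0,"spin":0}]'| grep -E "pos|contact"
```

```text
tool_pos: [534.9, 261.9, 130.7]
contact_force: [-0.7, -0.4, -0.3]
```

```bash
python3 -m creep '[{"hand":0,"tx":0,"ty":0,"tz":0.004,"spin":0},{"hand":0,"tx":0,"ty":0,"tz":0.004,"spin":0},{"hand":0,"tx":0,"ty":0,"tz":0.004,"spin":0},{"hand":0,"tx":0,"ty":0,"tz":0,"spin":0}]'| grep -E "pos|contact"
```

```text
tool_pos: [534.9, 261.9, 118.7]
contact_force: [0.1, -0.3, -0.8]
```

```bash
python3 -m creep '[{"hand":0,"tx":0,"ty":0,"tz":0.004,"spin":0},{"hand":0,"tx":0,"ty":0,"tz":0.004,"spin":0},{"hand":0,"tx":0,"ty":0,"tz":0.002,"spin":0},{"hand":0,"tx":0,"ty":0,"tz":0,"spin":0}]'| grep -E "pos|contact"
```

```text
tool_pos: [535.0, 262.0, 109.0]
contact_force: [-0.1, -0.2, -0.4]
```

```bash
python3 -m creep '[{"hand":0,"tx":0,"ty":0,"tz":0.001,"spin":0},{"hand":0,"tx":0,"ty":0,"tz":0.001,"spin":0},{"hand":0,"tx":0,"ty":0,"tz":0.001,"spin":0},{"hand":0,"tx":0,"ty":0,"tz":0.001,"spin":0},{"hand":0,"tx":0,"ty":0,"tz":0,"spin":0}]'| grep -E "pos|contact"
python3 -m creep '[{"hand":0,"tx":0,"ty":0,"tz":0.001,"spin":0},{"hand":0,"tx":0,"ty":0,"tz":0.001,"spin":0},{"hand":0,"tx":0,"ty":0,"tz":0,"spin":0}]'| grep -E "pos|contact"
```

```text
tool_pos: [535.1, 262.0, 105.1]
contact_force: [-0.8, -0.0, -0.1]
tool_pos: [535.0, 262.0, 103.1]
contact_force: [-0.0, 0.3, -0.5]
```

```bash
python3 -m creep '[{"hand":0,"tx":0,"ty":0,"tz":0.0005,"spin":0},{"hand":0,"tx":0,"ty":0,"tz":0.0005,"spin":0},{"hand":0,"tx":0,"ty":0,"tz":0,"spin":0}]'| grep -E "pos|contact"
python3 -m creep '[{"hand":0,"tx":0,"ty":0,"tz":0.0005,"spin":0},{"hand":0,"tx":0,"ty":0,"tz":0,"spin":0}]'| grep -E "pos|contact"
```

```text
tool_pos: [535.1, 262.0, 102.1]
contact_force: [-0.1, 0.4, -0.0]
tool_pos: [535.1, 262.0, 101.7]
contact_force: [0.6, 0.1, -1.1]
```

```bash
python3 -m creep '[{"hand":0,"tx":0,"ty":0,"tz":0.0005,"spin":0},{"hand":0,"tx":0,"ty":0,"tz":0,"spin":0}]'| grep -E "pos|contact"
```

```text
tool_pos: [535.1, 262.0, 101.6]
contact_force: [-2.3, -0.1, 4.8]
```

The collar is down on the block, about 5 N. Releasing, then rising clear.

```bash
python3 -m creep '[{"hand":0.3,"tx":0,"ty":0,"tz":0,"spin":0},{"hand":0.6,"tx":0,"ty":0,"tz":0,"spin":0},{"hand":0.8,"tx":0,"ty":0,"tz":0,"spin":0},{"hand":0.8,"tx":0,"ty":0,"tz":0,"spin":0},{"hand":0.8,"tx":0,"ty":0,"tz":0,"spin":0}]'| grep -E "pos|contact|width"
python3 -m creep '[{"hand":0.8,"tx":0,"ty":0,"tz":-0.02,"spin":0},{"hand":0.8,"tx":0,"ty":0,"tz":-0.04,"spin":0},{"hand":0.8,"tx":0,"ty":0,"tz":-0.05,"spin":0},{"hand":0.8,"tx":0,"ty":0,"tz":-0.03,"spin":0},{"hand":0.8,"tx":0,"ty":0,"tz":0,"spin":0}]'| grep -E "time|pos|contact|width"
python3 pk.py; python3 - <<'E'
from h import *
f=lambda x,y:cv2.resize(C["scene"]["color"][y:y+120,x:x+80,::-1],(400,600),interpolation=cv2.INTER_CUBIC)
cv2.imwrite("pics/z9.png",np.hstack([f(192,190),f(285,120)]))
E
```

```text
tool_pos: [535.1, 262.0, 101.1]
contact_force: [0.4, 0.3, 0.6]
grip_width: 62.5
time: 35.55
tool_pos: [536.2, 262.5, 243.9]
contact_force: [0.4, 0.2, -1.0]
grip_width: 73.3
pack dark centroid 340.9407894736842 192.85526315789474 456
```

View pics/z9.png

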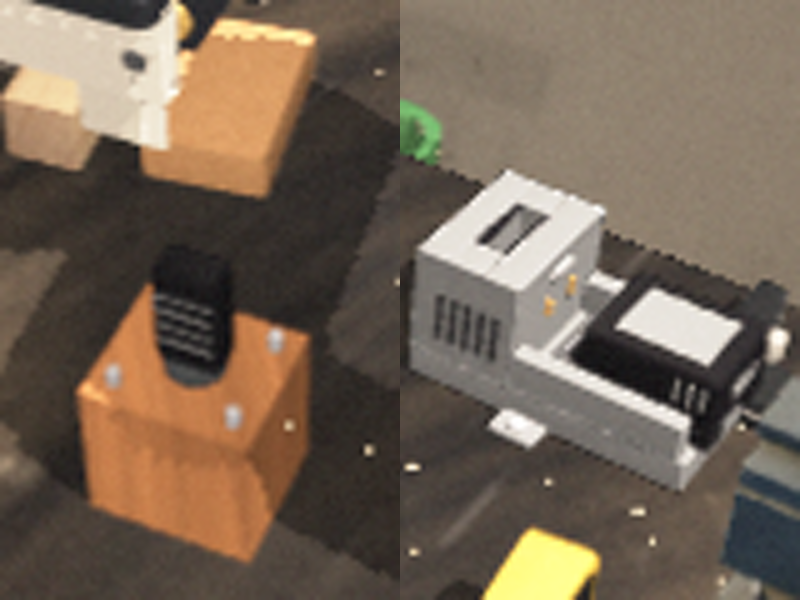

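In the left crop the key is home, with its collar flat on the block at about (195,375). In the right crop the pack has slid clear of the tower, opening a gap at about (570,330). Handing in.

```bash
python3 -c "
from plant import close_job
print(close_job())"
```

```text
the job is handed in; nothing more can be done
None
```

The pack sprang out of the latch, the key is back in the block with its collar resting on top, and the job was handed in at about 36 s, with about 11 N the highest force read while pressing the tab.

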